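# Jack up the low side of the fixture plate and hold it level

## Task

The rocking fixture plate has dropped on one side. Set the red hand jack on the table with its saddle centred under the orange-marked lift pad on the low side, then press the jack's handle fully down so that the jack alone lifts the plate level, and finish while still holding the handle down. Leave both workpieces in the plate's nests and do not disturb the other things on the table.

Things in the scene. Friction and masses are not known exactly. Their poses are not given: they have to be found in the camera images.
- plate_tilt (a joint): Plate's tilt about its level pivot (the plate's x axis). 0 = level; positive = left (+y) end high, right low; stops at -0.11 and +0.11 rad. It rests on one stop, pulled down by the heavier workpiece (settles within the first second). Turns freely, drops back when unsupported; 5 to 9 N up on the low pad raises it.
- plate: Aluminium plate 100 (x) x 300 (y) x 10 mm on a blue fixed stand. Origin mid-plate on its underside, on the pivot, 76 mm up; x away from the robot (yaw up to 0.18 rad either way), y to the left. Two dark steel lift pads, 44 mm wide, 10 thick, stick out 50 mm from its near edge, an orange 32 mm disc on each. Black 5 mm rims form a nest for a workpiece 85 mm left and right of the middle.
- pad_left (a point): Lift point of the left pad: centre of the pad's underside, straight below the orange disc; plate frame (-76, +125, 0) mm. 76 mm above the table when the plate is level, about 62 mm when this side is low and 90 mm when it is high.
- pad_right (a point): Lift point of the right pad: centre of the pad's underside, straight below the orange disc; plate frame (-76, -125, 0) mm. Heights as for the left one.
- jack: Loose red hand jack, 0.6 kg. Origin under its base, below the carrying post; x points to the nose with the saddle, z up. Base 60 mm wide, 8 thick, from x = -110 to +105 mm. Post to grip it by: at x = 0, 36 mm (x) by 24 mm (y, pinch across this), top at 75 mm. Saddle at x = +90 mm; handle from the post to the rear.
- saddle: Lifting saddle: steel disc, 30 mm across, on a ram in the nose of the jack. Origin at the centre of its flat top, 55 mm above the jack's underside with the handle up, 76 mm with the handle fully down (just the height of a lift pad of the level plate).
- saddle_top (a point): Centre of the saddle's flat top (same point as the saddle's origin), 90 mm ahead of the jack's origin.
- handle: Jack handle: steel bar of 10 mm ending in a black rubber pad 34 x 40 x 10 mm to press on. Hinged in the jack 26 mm behind its origin, 45 mm above its underside; the origin lies on that hinge. It points to the jack's rear; the pad is 77 mm from the hinge.
- handle_pad (a point): Middle of the top of the handle's rubber pad. With the handle up about 99 mm behind the jack's origin and 69 mm above its underside; fully down about 103 mm behind and 37 mm above. Press it straight down, 32 mm in all.
- handle_press (a joint): Handle angle: 0 = up (at rest), 0.42 rad = fully down on its stop. A spring brings it back up when let go. Pressing takes about 2 N with no load and 5 to 10 N at the pad when lifting the plate. The saddle rises 50 mm per rad (21 mm in all).
- steel_part: Heavy steel workpiece, about 1.1 kg, 60 x 60 x 30 mm block with a round boss 40 mm across and 16 mm high, standing in one nest of the plate (the low side). Origin under its middle. Not to be handled.
- plastic_part: Light white plastic open housing, 0.1 kg, 60 x 60 x 35 mm, standing in the other nest. Origin under its middle. Not to be handled.
- mouse: Bystander: black computer mouse, 105 x 58 x 31 mm, origin under its middle.
- screwdriver: Bystander: screwdriver lying on the table, about 200 mm long, along its x axis.
- gauge_case: Bystander: small dark wooden holder with steel gauge blocks, 90 x 60 x 26 mm, origin under its middle.
Mind the look-alikes: they are no part of the job. Of the things shaped like the jack, the red one is meant.

How it is judged:
On the way, in this order (a step that is already met when the one before it is completed fails the run):
1. the jack stands on the table, handle up, its saddle under the lift pad of the low side (within 18 mm of the lift point) (angle between jack's own z axis and vertical below 0.06 rad and height (world z) of jack below 0.005 m and value of joint handle_press below 0.12 rad and ((value of joint plate_tilt above 0.07 rad and horizontal distance between saddle_top and pad_right below 0.018 m) or (value of joint plate_tilt below -0.07 rad and horizontal distance between saddle_top and pad_left below 0.018 m))), for 0.2 s.
2. the handle is pressed down and the saddle has lifted the plate level (within 0.02 rad) (value of joint handle_press above 0.36 rad and value of joint plate_tilt between -0.02 and 0.02 rad and contact force between saddle and plate above 2 N), for 0.2 s.
At the end, for the whole second after the job is handed in: Plate level within 0.02 rad, carried by the saddle alone (over 2 N), within 18 mm of the pad's lift point; jack flat on the table; handle down (over 0.36 rad), robot still pushing on it (over 1.5 N) and off the plate; workpieces in their nests, bystanders within 30 mm of their places (all of step 2 and angle between jack's own z axis and vertical below 0.06 rad and height (world z) of jack below 0.005 m and (horizontal distance between saddle_top and pad_left below 0.018 m or horizontal distance between saddle_top and pad_right below 0.018 m) and contact force between any of the fingers, the arm and handle above 1.5 N and contact force between each of the fingers, the arm and plate below 0.5 N and x of steel_part in the frame of plate between -0.02 and 0.02 m and z of steel_part in the frame of plate between -0.004 and 0.02 m and x of plastic_part in the frame of plate between -0.02 and 0.02 m and z of plastic_part in the frame of plate between -0.004 and 0.02 m and distance of each of mouse, screwdriver, gauge_case from where it was at the start of the episode below 0.03 m); the arm keeps its last pose, push and grip.
It fails at once if the mouse is disturbed (moved over 30 mm) (distance of mouse from where it was at the start of the episode above 0.03 m).
It fails at once if the screwdriver is disturbed (moved over 30 mm) (distance of screwdriver from where it was at the start of the episode above 0.03 m).
It fails at once if the gauge holder is disturbed (moved over 30 mm) (distance of gauge_case from where it was at the start of the episode above 0.03 m).
It fails at once if the steel part is knocked out of its nest (distance of steel_part from where it was at the start of the episode above 0.05 m).
It fails at once if the plastic part is knocked out of its nest (distance of plastic_part from where it was at the start of the episode above 0.05 m).
It also fails if it takes over 51 s, if anything falls off the work surface, if the arm or the gripper's body presses on something with over 40 N, if the wrist force passes 120 N, or if a joint passes its speed limit or range.

## Robot

A 6-joint arm with a two-finger parallel gripper is mounted at the origin on the work surface. World frame = base frame: x ahead of the robot, y to its left, z up, the work surface at z = 0. Lengths are in m, angles in rad, forces in N, time in s.
With the tool pointing down it reaches from about 0.375 to 0.825 m from the base axis. Payload 5.5 kg.
Tool frame: the origin (TCP) lies where the fingers leave the gripper's body, on its centre line; the fingertips stand 73 mm ahead of it and the grasp point (between the pads) lies 54 mm ahead of it; z points along the fingers, y is the direction in which the jaws open and shut (so a half turn about z gives the same grasp; the last joint's range is limited). The gripper opens to 85 mm and grips with 20 to 120 N. Pads are 22 mm wide; open, the fingers measure 114 mm over their backs; the gripper's body (76 mm by 85 mm) begins 54 mm behind the grasp point. The pads swing forward as they close: fully open they stand 13 mm farther back than shut.
Start: joints at [-1.158, 0.314, -0.047, 1.21, 0, 1.571], TCP at [0.241, -0.55, 0.304] pointing down, gripper open.
Joint ranges: [-2.67, 2.67], [-0.69, 1.73], [-1.03, 1.25], [-2.08, 2.16], [-1.42, 1.45], [-3.14, 3.14]. Speed limits (rad/s): [2.39, 2.39, 3.01, 3.14, 3.14, 3.14].

## Interface

Orientations are given as a 3x3 rotation matrix whose columns are the frame's x, y, z axes.
In Python, from bench import arm, viewer, close_job gives the robot as it stands. The module is installed in compiled form; this text tells all that it offers.
- The arm moves only by the tool move_arm, never from a script. Its argument "motion" is a list of rows, each a list of 7 numbers: the shift along the tool's x, y, z in units of 0.2 m (1.0 is 0.2 m), then the turn, a rotation vector about the tool's x, y, z in units of 45 degrees (1.0 is 45 degrees), then the gripper command: -1 is shut, 1 is fully open, values between are in proportion. A call has 1 to 8 rows; each row shifts and turns the commanded pose from where the row before left it, along the tool's axes as they then stand; what a row does not reach is not made up. A row lasts 1/10 s, in which the tool goes at most 50 mm and 8.59 degrees, less where a joint would pass 70% of its speed; a pose out of reach is approached as far as the arm can. A call with a number of a shift or a turn outside -1 to 1 is refused whole. A call with a gripper value outside its range is refused whole. The fingers move at their own pace and stop on an object; "grip_force" is the grip in N (left out, the last holds). Time passes only in rows, so rows that do not move let the fingers close. It gives the time, the measured TCP pose, the force and the opening at its end, in the units of the state.
- arm.state(): the state, without advancing time (a new reading comes with each control period).
- viewer.capture(name): name is "scene" or "top"; returns the picture (384x512x3 uint8, red, green, blue); there is no depth.
- viewer.camera_info(name): a dict with "K" (3x3 intrinsics, pixels), "k1" (the pictures are not rectified: a ray, as slopes to the right and down, at radius r is drawn at 1 + k1 r^2 times it, then the intrinsics apply), "R" (3x3) and "t" (3): a world point X has camera coordinates R X + t. Camera axes: x right, y down, z forward; pixel columns grow to the right and rows downward; lengths in m; the calibration is good to about 2 mm. A picture is of the moment at which its call begins. camera_info takes no time and is no camera call.
- close_job(): hands the job in, once; it reports no verdict.
The state is a dict: "time_s": time; "joint_pos": joint angles; "joint_velocities": joint speeds; "joint_efforts": joint torques, N m; "eef_pos": TCP position; "tcp_rot": TCP orientation; "ft_force": force on the tool from outside, world axes, zero at the start; "moment": the same for the moment, N m; "grip_width": finger opening in m.
Only numpy, scipy, OpenCV 4.12 (cv2) and the standard library are available. Lean on these libraries where they do the work, as an engineer would, in place of code of your own. Each camera call takes 0.05 s, during which the arm holds its last target.

## Working session

There is one attempt and no reset: what is moved stays moved. The work goes in short steps, Python scripts to look and compute and a tool call to move; the robot and the scene stay as the last step left them, time stands still between calls to the robot, and variables do not carry over. Pictures are saved under pics/ and viewed, and the job is handed in when it is done.

Besides the shell and the picture viewer there is one more tool, called after "Call:" as name(argument=value, ...), one argument or row to a line, values as JSON. move_arm: Moves the arm, as the interface text tells. Its arguments: {"type":"object","properties":{"motion":{"type":"array"},"grip_force":{"type":"number"}},"required":["motion"]}

```bash
mkdir -p pics
cat > h.py <<'E'
import numpy as np, cv2
from bench import arm, viewer, close_job
def snap(n,f):
    im=viewer.capture(n); cv2.imwrite('pics/'+f+'.png',im[:,:,::-1]); return im
def ray(n,u,v):
    c=viewer.camera_info(n); K=np.array(c['K']);k1=c['k1'];R=np.array(c['R']);t=np.array(c['t'])
    x=(u-K[0,2])/K[0,0]; y=(v-K[1,2])/K[1,1]
    d=np.array([x,y]); s=d.copy()
    for _ in range(30): s=d/(1+k1*(s@s))
    return -R.T@t, R.T@np.array([s[0],s[1],1.])
def onz(n,u,v,z):
    o,d=ray(n,u,v); return o+d*(z-o[2])/d[2]
def proj(n,X):
    c=viewer.camera_info(n); K=np.array(c['K']);p=np.array(c['R'])@np.array(X)+np.array(c['t'])
    s=p[:2]/p[2]; s=s*(1+c['k1']*(s@s)); return K[0,0]*s[0]+K[0,2],K[1,1]*s[1]+K[1,2]
E
python3 - <<'E'
from h import *
snap('top','top0'); snap('scene','scene0')
print(arm.state())
for n in('top','scene'): print(viewer.camera_info(n))
E
```

```text
{'time_s': 0.1, 'joint_pos': array([-1.15800495e+00,  3.14158031e-01, -4.79578593e-02,  1.21022456e+00,
       -3.33409812e-05,  1.57079299e+00]), 'joint_velocities': array([ 0.00167516, -0.00341127,  0.00240541,  0.00056542,  0.00020094,
       -0.0007889 ]), 'joint_efforts': array([-7.91463990e-04, -5.40767133e+01,  3.40541124e+01,  1.11349716e-02,
       -2.02611398e-05, -1.46045761e-05]), 'eef_pos': array([ 0.24052883, -0.54923183,  0.30312839]), 'tcp_rot': array([[ 9.16003224e-01,  4.01170376e-01, -6.49993850e-04],
       [ 4.01170901e-01, -9.16002153e-01,  1.40105056e-03],
       [-3.33357877e-05, -1.54412545e-03, -9.99998807e-01]]), 'ft_force': array([ 0.70984282,  0.26482391, -0.36032296]), 'moment': array([-0.01129349,  0.01059895, -0.02721942]), 'grip_width': 0.08565202349373992}
{'K': array([[374.73526114,   0.        , 254.80703082],
       [  0.        , 374.73526114, 186.17807836],
       [  0.        ,   0.        ,   1.        ]]), 'k1': 0.001495188809998333, 'R': array([[-1.69761242e-02, -9.99855885e-01,  1.41863792e-04],
       [-9.91196569e-01,  1.68104681e-02, -1.31326961e-01],
       [ 1.31305650e-01, -2.37003769e-03, -9.91339099e-01]]), 't': array([0.12907594, 0.51317024, 1.03057625])}
{'K': array([[356.11785552,   0.        , 257.71836175],
       [  0.        , 356.11785552, 190.44697656],
       [  0.        ,   0.        ,   1.        ]]), 'k1': 0.027566417762147435, 'R': array([[-0.55090155,  0.83441575, -0.01605737],
       [ 0.60638132,  0.3869798 , -0.69465699],
       [-0.57341886, -0.3924245 , -0.71916189]]), 't': array([ 0.20261625, -0.29799599,  1.49426198])}
```

View pics/top0.png

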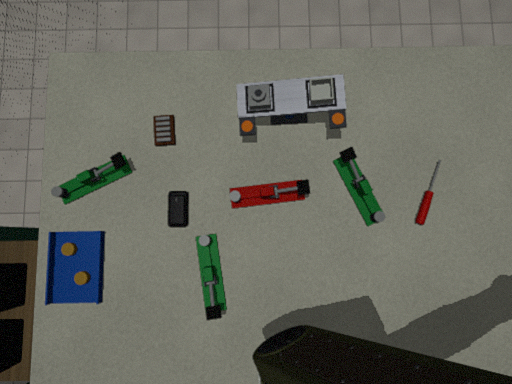

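View pics/scene0.png

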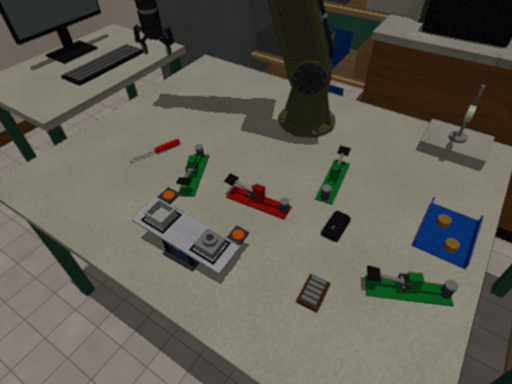

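The top view shows one red jack-shaped object at (270,194), with its saddle at (235,197) and its handle pad at (303,188). The three green look-alikes are at (95,180), (358,187) and (211,276). The red handle at (425,208) is the screwdriver. The task asks for the red jack. The steel part is at (258,95), on the left, so the left pad with its disc at (247,126) should be the low one. I'll enlarge a crop to confirm, then measure.

```bash
cat > meas.py <<'E'
from h import *
def blobs(im,lo,hi,amin=15):
    hsv=cv2.cvtColor(im,cv2.COLOR_RGB2HSV); m=cv2.inRange(hsv,lo,hi)
    n,l,s,c=cv2.connectedComponentsWithStats(m)
    return m,[(tuple(c[i].round(1)),int(s[i,4]),tuple(s[i,:4])) for i in range(1,n) if s[i,4]>=amin]
if __name__=='__main__':
    import sys
    t=sys.argv[1]
    for n in ('top','scene'):
        im=snap(n,n+t)
        print(n,'orange',[b for b in blobs(im,(8,170,120),(20,255,255))[1]])
        print(n,'red',[b for b in blobs(im,(0,150,60),(6,255,255),30)[1]])
        if n=='top': cv2.imwrite('pics/crop'+t+'.png',cv2.resize(im[60:240,210:410,::-1],None,fx=4,fy=3.3333,interpolation=cv2.INTER_CUBIC) if 0 else cv2.resize(im[60:210,210:410,::-1],None,fx=4,fy=4,interpolation=cv2.INTER_CUBIC))
        else: cv2.imwrite('pics/crops'+t+'.png',cv2.resize(im[140:290,120:320,::-1],None,fx=4,fy=4,interpolation=cv2.INTER_CUBIC))
E
python3 meas.py 1
```

```text
top orange [((np.float64(337.5), np.float64(118.1)), 101, (np.int32(332), np.int32(113), np.int32(12), np.int32(11))), ((np.float64(246.6), np.float64(125.7)), 89, (np.int32(242), np.int32(121), np.int32(11), np.int32(11)))]
top red [((np.float64(264.2), np.float64(194.4)), 906, (np.int32(230), np.int32(181), np.int32(75), np.int32(27))), ((np.float64(424.2), np.float64(207.4)), 239, (np.int32(416), np.int32(191), np.int32(17), np.int32(34)))]
scene orange [((np.float64(168.1), np.float64(194.3)), 65, (np.int32(163), np.int32(191), np.int32(11), np.int32(8))), ((np.float64(237.8), np.float64(233.9)), 81, (np.int32(233), np.int32(230), np.int32(11), np.int32(9)))]
scene red [((np.float64(166.8), np.float64(145.3)), 139, (np.int32(155), np.int32(139), np.int32(25), np.int32(14))), ((np.float64(256.6), np.float64(200.3)), 745, (np.int32(227), np.int32(184), np.int32(60), np.int32(35)))]
```

View pics/crop1.png

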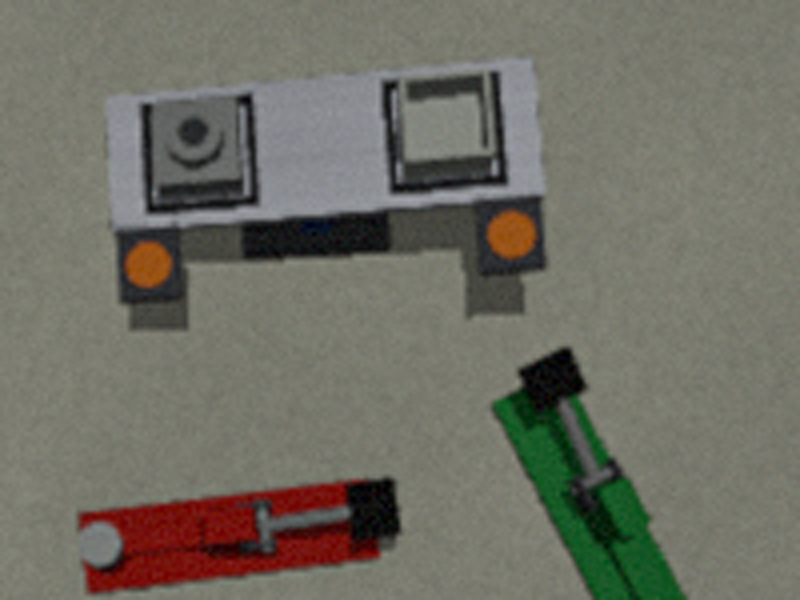

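View pics/crops1.png

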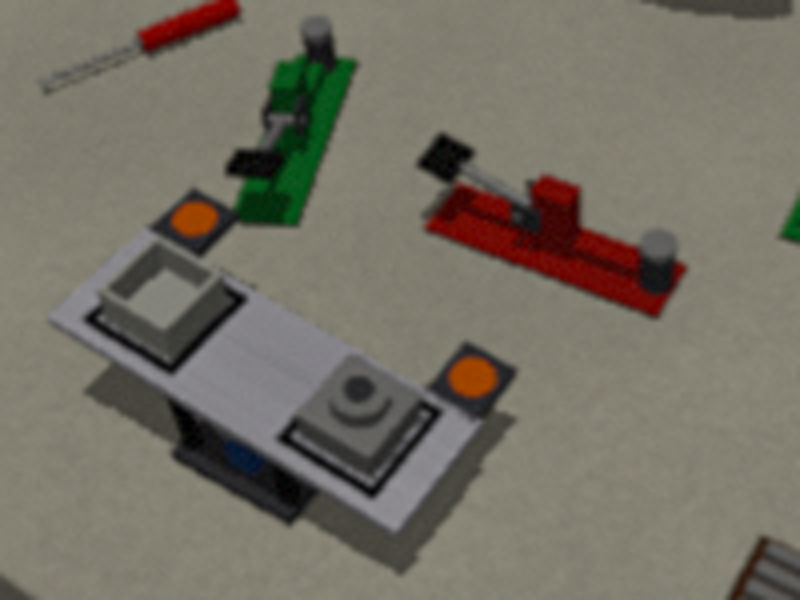

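The crop confirms it. The red jack's saddle is at top px (235,196) and its handle pad at (303,187). The steel block's side is the lower one, and the left pad disc is at (246.6,125.7). Next I'll triangulate these.

```bash
cat > geo.py <<'E'
from h import *
def tri(a,b):
    o1,d1=ray('top',*a); o2,d2=ray('scene',*b)
    d1=d1/np.linalg.norm(d1); d2=d2/np.linalg.norm(d2)
    s=np.linalg.lstsq(np.array([d1,-d2]).T,o2-o1,rcond=None)[0]
    p,q=o1+s[0]*d1,o2+s[1]*d2
    return ((p+q)/2).round(4), round(float(np.linalg.norm(p-q)),4)
E
python3 - <<'E'
from geo import *
print('L tri',tri((246.6,125.7),(237.8,233.9)),'plane',onz('top',246.6,125.7,.072),onz('scene',237.8,233.9,.072))
print('R tri',tri((337.5,118.1),(168.1,194.3)),'plane',onz('top',337.5,118.1,.100),onz('scene',168.1,194.3,.1))
c=lambda u,v:(210+u/4-.375,60+v/4-.375)
cs=lambda u,v:(120+u/4-.375,140+v/4-.375)
print('saddle',onz('top',*c(101,545),.055),onz('scene',*cs(659,242),.055),tri(c(101,545),cs(659,242)))
print('hpad',onz('top',*c(373,508),.069),onz('scene',*cs(446,157),.069))
for p in((80,513),(90,592),(382,557),(350,482)): print('base',onz('top',*c(*p),.008)[:2].round(4))
for p in((657,317),(686,268),(427,230),(458,187)): print('base s',onz('scene',*cs(*p),.008)[:2].round(4))
for p in((203,234),(205,320),(215,240)): print('green low',onz('top',*p,.03)[:2].round(3))
E
```

```text
L tri (array([0.6817, 0.141 , 0.0695]), 0.0011) plane [0.68125425 0.14049955 0.072     ] [0.68289462 0.14277069 0.072     ]
R tri (array([ 0.6905, -0.1083,  0.097 ]), 0.0013) plane [ 0.68999098 -0.10820228  0.1       ] [ 0.69208479 -0.10513204  0.1       ]
saddle [0.48629094 0.17614348 0.055     ] [0.48898292 0.18006167 0.055     ] (array([0.4862, 0.1773, 0.0509]), 0.0022)
hpad [ 0.50715332 -0.01148734  0.069     ] [ 0.51265706 -0.00620574  0.069     ]
base [0.515  0.1936]
base [0.4573 0.1868]
base [ 0.4791 -0.0248]
base [ 0.5344 -0.0034]
base s [0.5202 0.1987]
base s [0.4637 0.1924]
base s [ 0.5428 -0.0089]
base s [ 0.4884 -0.0167]
green low [0.383 0.268]
green low [0.151 0.262]
green low [0.366 0.234]
```

Call:
move_arm(
  motion=[
    [0.17,-0.165,0,0,0,0,1],
    [0.17,-0.165,0,0,0,0,1],
    [0.17,-0.165,0,0,0,0,1],
    [0.17,-0.165,0,0,0,0,1],
    [0.17,-0.165,0,0,0,0,1],
    [0.17,-0.165,0,0,0,0,1],
    [0.17,-0.165,0,0,0,0,1],
    [0.17,-0.165,0,0,0,-0.19,1],
  ],
)

```text
time_s: 1.0
eef_pos: [0.3842, -0.1969, 0.304]
tcp_rot: [[0.845, 0.535, 0.001], [0.535, -0.845, -0.0], [0.0, 0.0, -1.0]]
ft_force: [1.6, 0.5, -0.5]
grip_width: 0.0856
```

```bash
cat >> h.py <<'E'
def st():
    s=arm.state(); R=np.array(s['tcp_rot']); print('t',s['time_s'],'p',s['eef_pos'].round(4),'psi_y',np.degrees(np.arctan2(R[1,1],R[0,1])).round(2),'z',R[:,2].round(4),'q',s['joint_pos'].round(3),'F',s['ft_force'].round(2),'w',round(s['grip_width'],4)); return s,R
def units(R,d): return (R.T@np.array(d)/0.2).round(4)
E
python3 -c "
from h import *
s,R=st()"
```

```text
t 1.0 p [ 0.3842 -0.1969  0.304 ] psi_y -57.66 z [ 5.e-04 -2.e-04 -1.e+00] q [-0.474 -0.004 -0.423  1.152  0.     2.103] F [ 1.61  0.55 -0.53] w 0.0856
```

Call:
move_arm(
  motion=[
    [0.178,-0.129,0,0,0,0,1],
    [0.178,-0.129,0,0,0,0,1],
    [0.178,-0.129,0,0,0,0,1],
    [0.178,-0.129,0,0,0,0,1],
    [0.178,-0.129,0,0,0,0,1],
    [0.178,-0.129,0,0,0,0,1],
    [0.178,-0.129,0,0,0,0,1],
    [0,0,0,0,0,-0.19,1],
  ],
)

```text
time_s: 1.8
eef_pos: [0.5001, 0.0913, 0.3036]
tcp_rot: [[0.753, 0.658, 0.001], [0.658, -0.753, 0.002], [0.002, -0.001, -1.0]]
ft_force: [-0.0, -1.0, 0.4]
grip_width: 0.0855
```

Call:
move_arm(
  motion=[
    [0,0,0.03,0,0,-0.19,1],
    [0,0,0.03,0,0,-0.19,1],
    [0,0,0.03,0,0,-0.19,1],
    [0,0,0.03,0,0,-0.19,1],
    [0,0,0.03,0,0,-0.19,1],
    [0,0,0.03,0,0,-0.19,1],
    [0,0,0.03,0,0,-0.19,1],
    [0,0,0.03,0,0,-0.19,1],
  ],
)

```text
time_s: 2.6
eef_pos: [0.4984, 0.087, 0.2555]
tcp_rot: [[-0.334, 0.943, -0.0], [0.943, 0.334, -0.0], [0.0, -0.0, -1.0]]
ft_force: [-0.3, 0.1, -0.4]
grip_width: 0.0853
```

Call:
move_arm(
  motion=[
    [0,0,0.02,0,0,-0.19,1],
    [0,0,0.02,0,0,-0.19,1],
    [0,0,0.02,0,0,-0.19,1],
    [0,0,0.02,0,0,-0.19,1],
    [0,0,0.02,0,0,-0.19,1],
    [0,0,0.02,0,0,-0.19,1],
    [0,0,0.02,0,0,-0.19,1],
    [0,0,0.02,0,0,-0.19,1],
  ],
)

```text
time_s: 3.4
eef_pos: [0.4984, 0.0869, 0.2236]
tcp_rot: [[-0.999, 0.037, -0.0], [0.037, 0.999, -0.0], [0.0, -0.0, -1.0]]
ft_force: [1.2, 0.2, -0.3]
grip_width: 0.0856
```

Call:
move_arm(
  motion=[
    [0,0,0,0,0,-0.19,1],
    [0,0,0,0,0,-0.19,1],
    [0,0,0,0,0,-0.19,1],
    [0,0,0,0,0,-0.19,1],
    [0,0,0,0,0,-0.19,1],
    [0,0,0,0,0,-0.19,1],
    [0,0,0,0,0,-0.19,1],
    [0,0,0,0,0,-0.19,1],
  ],
)

```text
time_s: 4.2
eef_pos: [0.4984, 0.0869, 0.2238]
tcp_rot: [[-0.402, -0.916, -0.0], [-0.916, 0.402, -0.0], [0.0, 0.0, -1.0]]
ft_force: [0.3, 0.7, 0.7]
grip_width: 0.0853
```

```bash
python3 -c "
from h import *
s,R=st(); print(units(R,np.array([.498,.089,.14])-s['eef_pos']))
im=snap('scene','s2');snap('top','t2')
for n in('top','scene'):print(n,[np.round(proj(n,p),1) for p in ([.682,.1415,.072],)])
"
```

```text
t 4.2 p [0.4984 0.0869 0.2238] psi_y 156.3 z [-3.e-04 -1.e-04 -1.e+00] q [ 0.173  0.187 -0.4    0.984 -0.    -0.985] F [0.25 0.73 0.67] w 0.0853
[-0.0086  0.006   0.4189]
top [array([246.2, 125.4])]
scene [array([237.6, 233.5])]
```

Call:
move_arm(
  motion=[
    [0,0,0.05,0,0,-0.19,1],
    [0,0,0.05,0,0,-0.19,1],
    [0,0,0.05,0,0,-0.19,1],
    [0,0,0.05,0,0,-0.108,1],
    [-0.01,0,0.05,0,0,0,1],
    [0,0,0,0,0,0,1],
  ],
)

```text
time_s: 4.9
eef_pos: [0.4974, 0.089, 0.1725]
tcp_rot: [[0.109, -0.994, -0.002], [-0.994, -0.109, -0.0], [0.0, 0.002, -1.0]]
ft_force: [-0.3, 0.0, 0.1]
grip_width: 0.0852
```

```bash
python3 -c "
from h import *
s,R=st()
im=snap('scene','s3')
cv2.imwrite('pics/s3c.png',cv2.resize(im[90:290,150:350,::-1],None,fx=3,fy=3,interpolation=cv2.INTER_CUBIC))
"
```

```text
t 4.9 p [0.4974 0.089  0.1725] psi_y -173.76 z [-2.4e-03 -3.0e-04 -1.0e+00] q [ 0.177  0.234 -0.469  0.87   0.    -1.503] F [-0.25  0.03  0.05] w 0.0852
```

View pics/s3c.png

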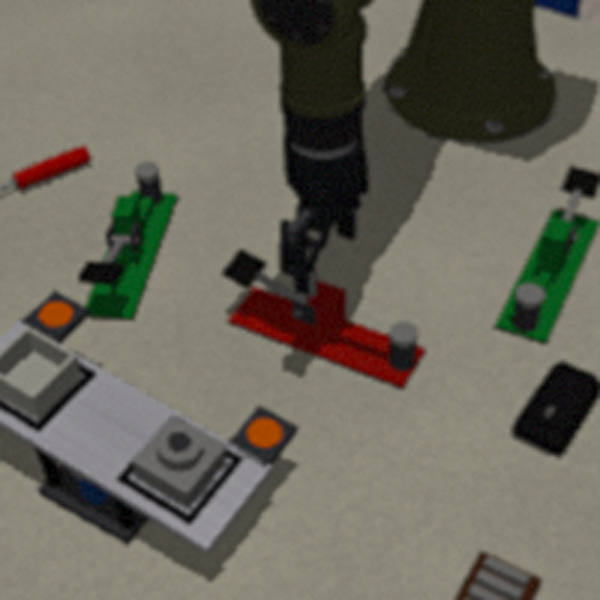

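The scene crop shows the open jaws straddling the red post at about (325,310) in the crop. I'll descend and close.

Call:
move_arm(
  motion=[
    [0,0,0.1,0,0,0,1],
    [0,0,0.1,0,0,0,1],
    [0,0,0.1,0,0,0,1],
    [0,0,0.01,0,0,0,1],
    [0,0,0,0,0,0,1],
  ],
)

```text
time_s: 5.45
eef_pos: [0.4983, 0.089, 0.1121]
tcp_rot: [[0.111, -0.994, -0.001], [-0.994, -0.111, -0.0], [0.0, 0.001, -1.0]]
ft_force: [-0.1, 0.5, -0.4]
grip_width: 0.0854
```

Call:
move_arm(
  motion=[
    [0,0,0,0,0,0,-1],
    [0,0,0,0,0,0,-1],
    [0,0,0,0,0,0,-1],
    [0,0,0,0,0,0,-1],
    [0,0,0,0,0,0,-1],
    [0,0,0,0,0,0,-1],
  ],
  grip_force=60,
)

```text
time_s: 6.05
eef_pos: [0.4986, 0.089, 0.1125]
tcp_rot: [[0.112, -0.994, 0.001], [-0.994, -0.112, 0.0], [-0.0, -0.001, -1.0]]
ft_force: [-1.3, 0.3, 5.7]
grip_width: 0.0231
```

```bash
python3 -c "
from h import *
s,R=st()
im=snap('scene','s4')
cv2.imwrite('pics/s4c.png',cv2.resize(im[90:290,150:350,::-1],None,fx=3,fy=3,interpolation=cv2.INTER_CUBIC))
"
```

```text
t 6.05 p [0.4986 0.089  0.1125] psi_y -173.54 z [ 7.e-04  1.e-04 -1.e+00] q [ 0.177  0.303 -0.537  0.73   0.    -1.507] F [-1.25  0.3   5.66] w 0.0231
```

View pics/s4c.png

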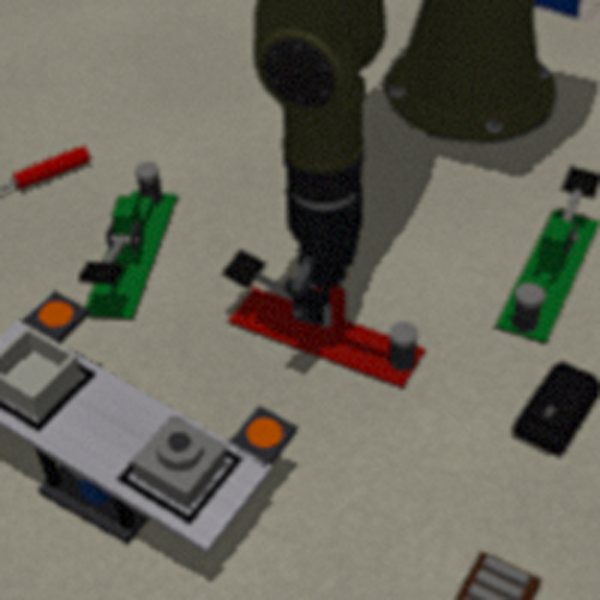

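Call:
move_arm(
  motion=[
    [0,0,-0.08,0,0,0,-1],
    [0,0,-0.08,0,0,0,-1],
    [0,0,0,0,0,0.19,-1],
    [0,0,0,0,0,0.19,-1],
    [0,0,0,0,0,0.19,-1],
    [0,0,0,0,0,0.19,-1],
    [0,0,0,0,0,0.19,-1],
    [0,0,0,0,0,0.19,-1],
  ],
)

```text
time_s: 6.9
eef_pos: [0.4971, 0.0887, 0.1427]
tcp_rot: [[-0.709, -0.705, -0.003], [-0.705, 0.71, -0.0], [0.002, 0.002, -1.0]]
ft_force: [-0.1, 0.5, -6.2]
grip_width: 0.0231
```

Call:
move_arm(
  motion=[
    [0,0,0,0,0,0.19,-1],
    [0,0,0,0,0,0.19,-1],
    [0,0,0,0,0,0.19,-1],
    [0,0,0,0,0,0.19,-1],
    [0,0,0,0,0,0.19,-1],
    [0,0,0,0,0,0.053,-1],
    [0,0,0,0,0,0,-1],
  ],
)

```text
time_s: 7.6
eef_pos: [0.4973, 0.0888, 0.1428]
tcp_rot: [[-1.0, -0.0, -0.002], [-0.0, 1.0, -0.0], [0.002, -0.0, -1.0]]
ft_force: [0.5, -0.5, -7.1]
grip_width: 0.0234
```

```bash
python3 -c "
from h import *
s,R=st()
for n in('top','scene'):
  im=snap(n,n+'5')
  y,x=(60,180) if n=='top' else (100,150)
  cv2.imwrite('pics/'+n+'5c.png',cv2.resize(im[y:y+200,x:x+200,::-1],None,fx=3,fy=3,interpolation=cv2.INTER_CUBIC))
"
```

```text
t 7.6 p [0.4973 0.0888 0.1428] psi_y 90.03 z [-2.5e-03 -4.0e-04 -1.0e+00] q [ 0.177  0.266 -0.505  0.802  0.     0.176] F [ 0.46 -0.52 -7.06] w 0.0234
```

View pics/scene5c.png

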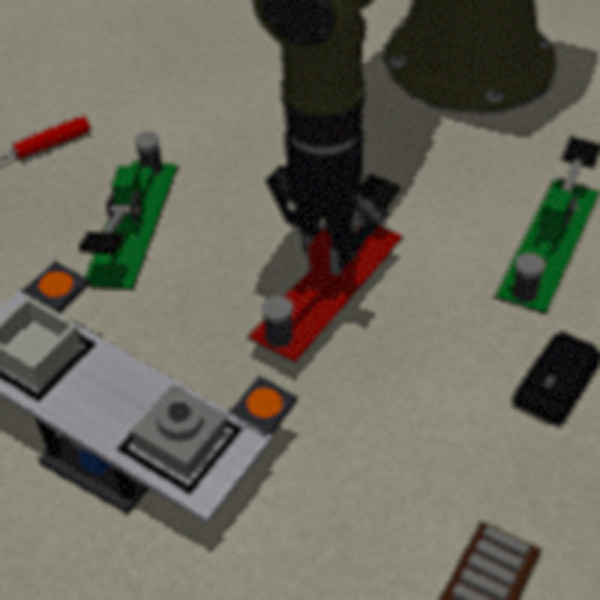

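View pics/top5c.png

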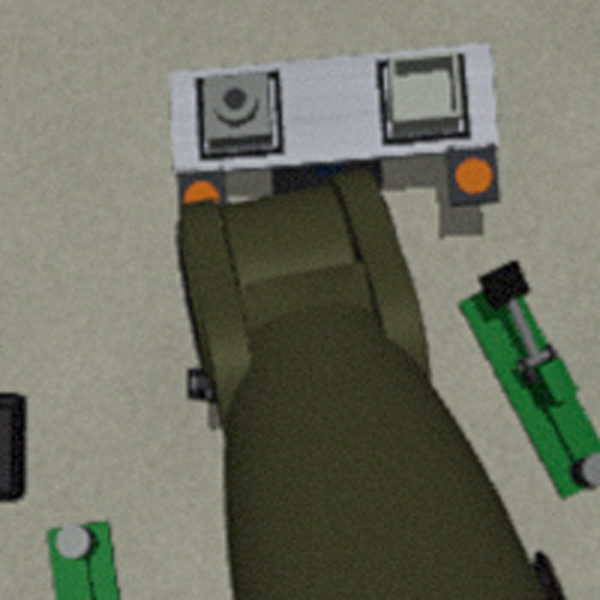

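The jack hangs level with its nose toward the plate, saddle at crop (277,305) and left disc at (265,403). Next I'll shift left, lower onto the table, and measure the saddle.

Call:
move_arm(
  motion=[
    [0,0.1,0,0,0,0,-1],
    [0,0.1,0,0,0,0,-1],
    [0,0.055,0.05,0,0,0,-1],
    [0,0,0.05,0,0,0,-1],
    [0,0,0.05,0,0,0,-1],
    [0,0,0,0,0,0,-1],
  ],
)

```text
time_s: 8.3
eef_pos: [0.4975, 0.1392, 0.1125]
tcp_rot: [[-1.0, -0.0, -0.002], [-0.0, 1.0, -0.001], [0.002, -0.001, -1.0]]
ft_force: [-0.5, -0.1, -6.2]
grip_width: 0.0233
```

```bash
python3 -c "
from h import *
s,R=st()
n='scene'
im=snap(n,n+'6')
cv2.imwrite('pics/'+n+'6c.png',cv2.resize(im[160:260,190:310,::-1],None,fx=6,fy=6,interpolation=cv2.INTER_CUBIC))
print(proj(n,[.588,.14,.055]))
"
```

```text
t 8.3 p [0.4975 0.1392 0.1125] psi_y 90.02 z [-0.0019 -0.001  -1.    ] q [ 0.273  0.321 -0.511  0.741 -0.     0.273] F [-0.54 -0.11 -6.23] w 0.0233
(np.float64(255.9154699894523), np.float64(215.42735099304966))
```

View pics/scene6c.png

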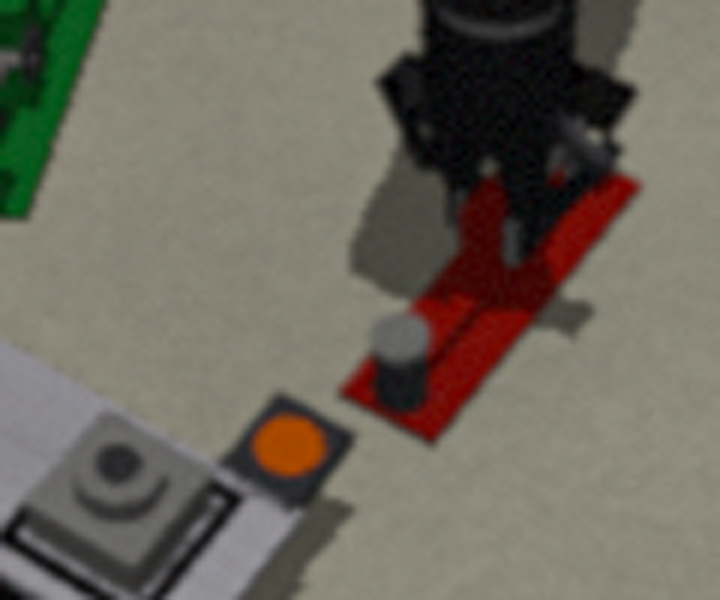

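```bash
python3 -c "
from h import *
from meas import blobs
im=viewer.capture('scene'); print(blobs(im,(8,170,120),(20,255,255))[1])
a=onz('scene',256.6,215.6,.055); b=onz('scene',237.8,233.9,.072); print(a,b,b-a)
"
```

```text
[((np.float64(168.1), np.float64(194.4)), 67, (np.int32(163), np.int32(191), np.int32(11), np.int32(8))), ((np.float64(237.8), np.float64(233.9)), 86, (np.int32(232), np.int32(230), np.int32(12), np.int32(9)))]
[0.58745606 0.14209032 0.055     ] [0.68289462 0.14277069 0.072     ] [0.09543856 0.00068038 0.017     ]
```

Call:
move_arm(
  motion=[
    [-0.08,0,0,0,0,0,-1],
    [-0.08,0,0,0,0,0,-1],
    [-0.08,0,0,0,0,0,-1],
    [-0.08,0,0,0,0,0,-1],
    [-0.08,0,0,0,0,0,-1],
    [-0.075,0,0,0,0,0,-1],
    [0,0,0,0,0,0,-1],
  ],
)

```text
time_s: 9.1
eef_pos: [0.5955, 0.1394, 0.1138]
tcp_rot: [[-1.0, 0.001, 0.002], [0.001, 1.0, -0.0], [-0.002, -0.0, -1.0]]
ft_force: [0.3, -0.6, -6.3]
grip_width: 0.0234
```

```bash
python3 -c "
from h import *
from meas import blobs
s,R=st()
n='scene'
im=snap(n,n+'7');print(blobs(im,(8,170,120),(20,255,255))[1])
cv2.imwrite('pics/'+n+'7c.png',cv2.resize(im[160:260,190:310,::-1],None,fx=6,fy=6,interpolation=cv2.INTER_CUBIC))
"
```

```text
t 9.1 p [0.5955 0.1394 0.1138] psi_y 89.96 z [ 0.002 -0.    -1.   ] q [ 0.23   0.469 -0.278  0.822 -0.     0.231] F [ 0.25 -0.61 -6.3 ] w 0.0234
[((np.float64(168.0), np.float64(194.3)), 71, (np.int32(163), np.int32(191), np.int32(11), np.int32(8))), ((np.float64(237.9), np.float64(233.8)), 89, (np.int32(232), np.int32(229), np.int32(12), np.int32(10)))]
```

View pics/scene7c.png

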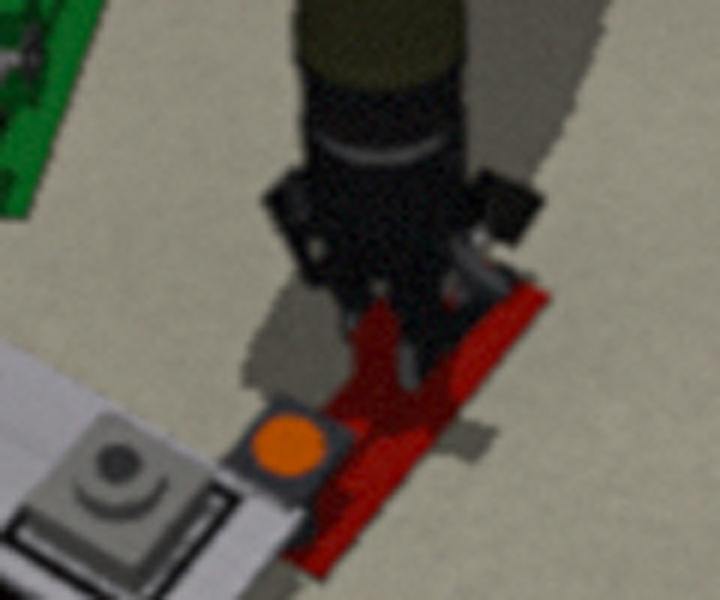

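The jack's nose is under the left pad at crop (320,540), and the disc hasn't moved. I'll settle it onto the table, release, and retreat upward.

Call:
move_arm(
  motion=[
    [0.008,0,0.008,0,0,0,-1],
    [0,0,0,0,0,0,-1],
    [0,0,0,0,0,0,-1],
  ],
)

```text
time_s: 9.45
eef_pos: [0.5907, 0.1399, 0.1121]
tcp_rot: [[-1.0, -0.001, -0.001], [-0.001, 1.0, -0.0], [0.001, -0.0, -1.0]]
ft_force: [0.8, -0.2, -7.2]
grip_width: 0.0234
```

```bash
python3 -c "
from h import *
s,R=st()"
```

```text
t 9.45 p [0.5907 0.1399 0.1121] psi_y 90.04 z [-1.2e-03 -2.0e-04 -1.0e+00] q [ 0.232  0.466 -0.288  0.818  0.     0.232] F [ 0.79 -0.22 -7.16] w 0.0234
```

Call:
move_arm(
  motion=[
    [0,0,0.006,0,0,0,-1],
    [0,0,0,0,0,0,-1],
    [0,0,0,0,0,0,-1],
  ],
)

```text
time_s: 9.75
eef_pos: [0.5908, 0.1399, 0.1121]
tcp_rot: [[-1.0, -0.001, -0.001], [-0.001, 1.0, -0.0], [0.001, -0.0, -1.0]]
ft_force: [-5.0, -0.3, 4.5]
grip_width: 0.0236
```

Call:
move_arm(
  motion=[
    [0,0,0.006,0,0,0,-1],
    [0,0,0,0,0,0,-1],
    [0,0,0,0,0,0,-1],
  ],
)

```text
time_s: 10.05
eef_pos: [0.5907, 0.1399, 0.112]
tcp_rot: [[-1.0, -0.001, -0.001], [-0.001, 1.0, -0.0], [0.001, -0.0, -1.0]]
ft_force: [-8.7, -0.9, 14.1]
grip_width: 0.0233
```

Call:
move_arm(
  motion=[
    [0,0,-0.008,0,0,0,-1],
    [0,0,0,0,0,0,1],
    [0,0,0,0,0,0,1],
    [0,0,0,0,0,0,1],
    [0,0,0,0,0,0,1],
    [0,0,0,0,0,0,1],
    [0,0,0,0,0,0,1],
  ],
)

```text
time_s: 10.75
eef_pos: [0.5918, 0.14, 0.1115]
tcp_rot: [[-1.0, -0.0, 0.0], [-0.0, 1.0, 0.0], [-0.0, 0.0, -1.0]]
ft_force: [0.7, 0.1, -0.9]
grip_width: 0.0854
```

Call:
move_arm(
  motion=[
    [0,0,-0.1,0,0,0,1],
    [0,0,-0.15,0,0,0,1],
    [0,0,-0.15,0,0,0,1],
    [0.1,0,0,0,0,0,-1],
    [0.2,0,0,0,0,0,-1],
    [0.195,0,0,0,0,0,-1],
    [0,0,0,0,0,0,-1],
    [0,0,0,0,0,0,-1],
  ],
)

```text
time_s: 11.55
eef_pos: [0.4923, 0.14, 0.1918]
tcp_rot: [[-1.0, -0.001, 0.001], [-0.001, 1.0, 0.0], [-0.001, 0.0, -1.0]]
ft_force: [0.5, 0.2, -0.3]
grip_width: 0.0123
```

```bash
python3 -c "
from h import *
from meas import blobs
s,R=st()
for n in('top','scene'):
  im=snap(n,n+'8');print(blobs(im,(8,170,120),(20,255,255))[1])
  y,x=(90,200) if n=='top' else (160,190)
  cv2.imwrite('pics/'+n+'8c.png',cv2.resize(im[y:y+100,x:x+120,::-1],None,fx=6,fy=6,interpolation=cv2.INTER_CUBIC))
"
```

```text
t 11.55 p [0.4923 0.14   0.1918] psi_y 90.06 z [ 6.e-04  1.e-04 -1.e+00] q [ 0.277  0.225 -0.432  0.914 -0.     0.276] F [ 0.55  0.18 -0.26] w 0.0123
[((np.float64(337.4), np.float64(118.2)), 107, (np.int32(332), np.int32(113), np.int32(12), np.int32(11)))]
[((np.float64(168.2), np.float64(194.3)), 66, (np.int32(163), np.int32(191), np.int32(11), np.int32(8))), ((np.float64(237.8), np.float64(233.9)), 83, (np.int32(232), np.int32(230), np.int32(12), np.int32(9)))]
```

View pics/scene8c.png

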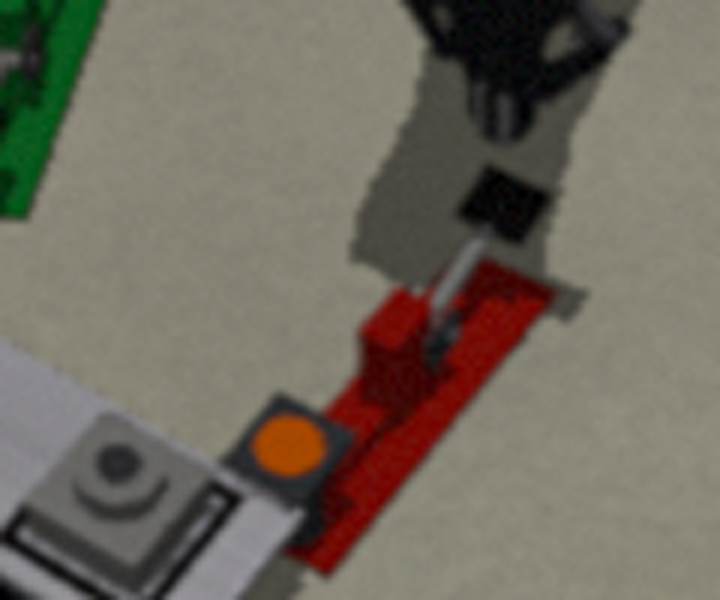

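View pics/top8c.png

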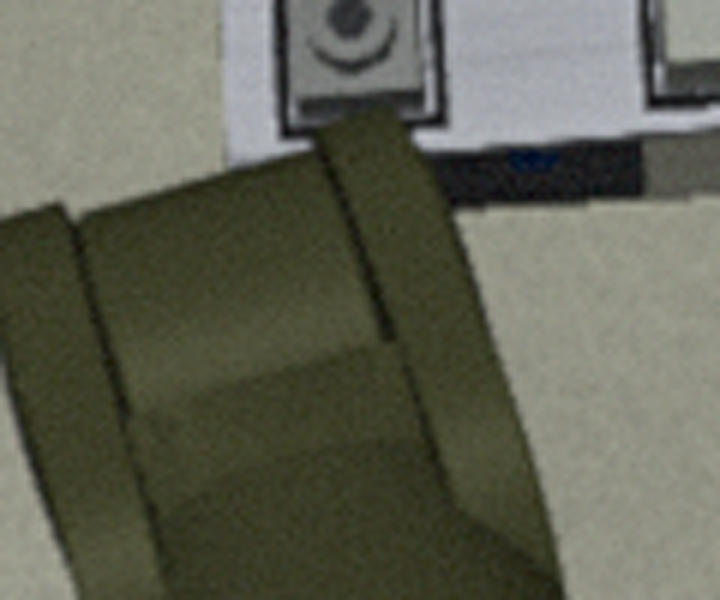

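The jack stands free with its handle up and pad at crop (504,205), below the closed fingertips at (500,115). I'll check its pose from the handle pad, post top and nose corner.

```bash
python3 -c "
from h import *
f=lambda u,v:(190+u/6-.42,160+v/6-.42)
print('hpad',onz('scene',*f(504,205),.068),'post',onz('scene',*f(397,320),.075),'nose L corner',onz('scene',*f(328,575),.008),'rear L corner',onz('scene',*f(553,295),.008),'disc',onz('scene',237.8,233.9,.072))
"
```

```text
hpad [0.49439143 0.14389554 0.068     ] post [0.59404157 0.1438985  0.075     ] nose L corner [0.69781557 0.17180278 0.008     ] rear L corner [0.48776702 0.17164804 0.008     ] disc [0.68289462 0.14277069 0.072     ]
```

Call:
move_arm(
  motion=[
    [0.005,0,0.1,0,0,0,-1],
    [0,0,0.1,0,0,0,-1],
    [0,0,0.035,0,0,0,-1],
    [0,0,0,0,0,0,-1],
    [0,0,0,0,0,0,-1],
  ],
)

```text
time_s: 12.15
eef_pos: [0.4926, 0.1401, 0.145]
tcp_rot: [[-1.0, -0.0, 0.001], [-0.0, 1.0, 0.0], [-0.001, 0.0, -1.0]]
ft_force: [0.8, -0.0, -1.4]
grip_width: 0.0003
```

Call:
move_arm(
  motion=[
    [0.003,0,0.02,0,0,0,-1],
    [0.003,0,0.02,0,0,0,-1],
    [0.003,0,0.02,0,0,0,-1],
    [0.003,0,0.02,0,0,0,-1],
    [0.003,0,0.02,0,0,0,-1],
    [0,0,0,0,0,0,-1],
  ],
)

```text
time_s: 12.75
eef_pos: [0.4892, 0.1402, 0.1246]
tcp_rot: [[-1.0, -0.001, 0.001], [-0.001, 1.0, 0.001], [-0.001, 0.001, -1.0]]
ft_force: [0.5, 0.6, 5.0]
grip_width: 0.0002
```

```bash
python3 -c "
from h import *
s,R=st()
n='scene'
im=snap(n,n+'9')
cv2.imwrite('pics/'+n+'9c.png',cv2.resize(im[140:260,180:310,::-1],None,fx=5,fy=5,interpolation=cv2.INTER_CUBIC))
"
```

```text
t 12.75 p [0.4892 0.1402 0.1246] psi_y 90.03 z [ 1.1e-03  6.0e-04 -1.0e+00] q [ 0.279  0.291 -0.52   0.759  0.     0.278] F [0.54 0.61 5.04] w 0.0002
```

View pics/scene9c.png

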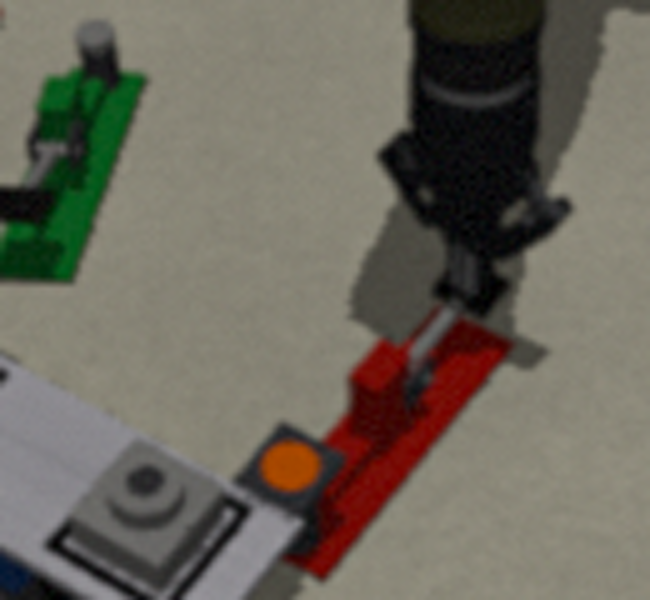

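The fingertips are on the rubber pad at crop (475,285), and the force has risen to 5 N. I'll keep pressing slowly.

Call:
move_arm(
  motion=[
    [0.002,0,0.015,0,0,0,-1],
    [0.002,0,0.015,0,0,0,-1],
    [0,0,0.015,0,0,0,-1],
    [0,0,0.015,0,0,0,-1],
    [0,0,0,0,0,0,-1],
    [0,0,0,0,0,0,-1],
  ],
)

```text
time_s: 13.4
eef_pos: [0.4889, 0.1402, 0.1132]
tcp_rot: [[-1.0, -0.001, 0.002], [-0.001, 1.0, 0.001], [-0.002, 0.001, -1.0]]
ft_force: [0.5, 0.1, 6.4]
grip_width: 0.0002
```

Call:
move_arm(
  motion=[
    [0,0,0.01,0,0,0,-1],
    [0,0,0.005,0,0,0,-1],
    [0,0,0,0,0,0,-1],
    [0,0,0,0,0,0,-1],
  ],
)

```text
time_s: 13.8
eef_pos: [0.4891, 0.1403, 0.1106]
tcp_rot: [[-1.0, -0.0, 0.002], [-0.0, 1.0, 0.001], [-0.002, 0.001, -1.0]]
ft_force: [-0.2, 0.1, 8.7]
grip_width: -0.0001
```

Call:
move_arm(
  motion=[
    [0,0,0.005,0,0,0,-1],
    [0,0,0,0,0,0,-1],
    [0,0,0,0,0,0,-1],
  ],
)

```text
time_s: 14.1
eef_pos: [0.4891, 0.1403, 0.1103]
tcp_rot: [[-1.0, -0.001, 0.003], [-0.001, 1.0, 0.001], [-0.003, 0.001, -1.0]]
ft_force: [-3.4, -0.7, 15.0]
grip_width: -0.0002
```

Call:
move_arm(
  motion=[
    [0,0,0.004,0,0,0,-1],
    [0,0,0,0,0,0,-1],
    [0,0,0,0,0,0,-1],
  ],
)

```text
time_s: 14.4
eef_pos: [0.4891, 0.1403, 0.11]
tcp_rot: [[-1.0, -0.001, 0.003], [-0.0, 1.0, 0.001], [-0.003, 0.001, -1.0]]
ft_force: [-4.1, -1.3, 22.4]
grip_width: -0.0003
```

```bash
python3 -c "
from h import *
from geo import tri
from meas import blobs
s,R=st()
for n in('top','scene'):
  im=snap(n,n+'10');print(blobs(im,(8,170,120),(20,255,255))[1])
cv2.imwrite('pics/scene10c.png',cv2.resize(im[140:260,180:310,::-1],None,fx=5,fy=5,interpolation=cv2.INTER_CUBIC))
"
```

```text
t 14.4 p [0.4891 0.1403 0.11  ] psi_y 90.03 z [ 3.1e-03  8.0e-04 -1.0e+00] q [ 0.279  0.308 -0.537  0.723 -0.     0.279] F [-4.09 -1.29 22.37] w -0.0003
[((np.float64(337.0), np.float64(119.7)), 102, (np.int32(332), np.int32(115), np.int32(11), np.int32(11))), ((np.float64(246.7), np.float64(124.2)), 102, (np.int32(241), np.int32(119), np.int32(12), np.int32(11)))]
[((np.float64(168.5), np.float64(197.0)), 61, (np.int32(164), np.int32(194), np.int32(10), np.int32(7))), ((np.float64(237.3), np.float64(230.8)), 80, (np.int32(232), np.int32(227), np.int32(11), np.int32(9)))]
```

View pics/scene10c.png

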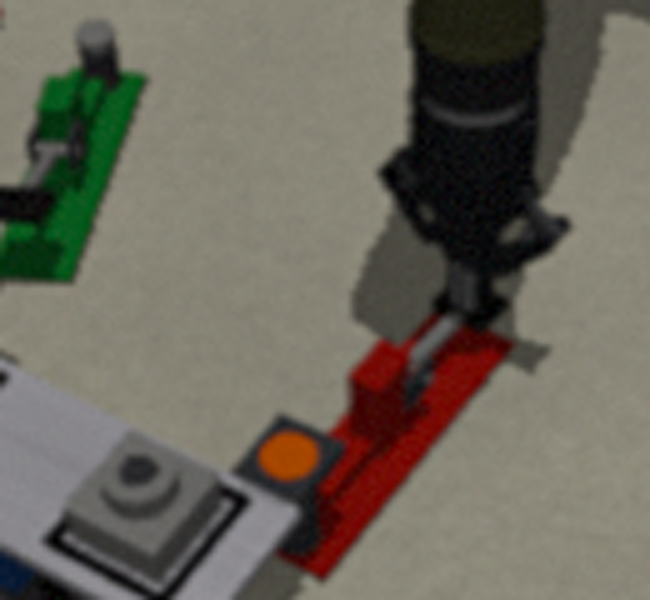

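View pics/scene10.png

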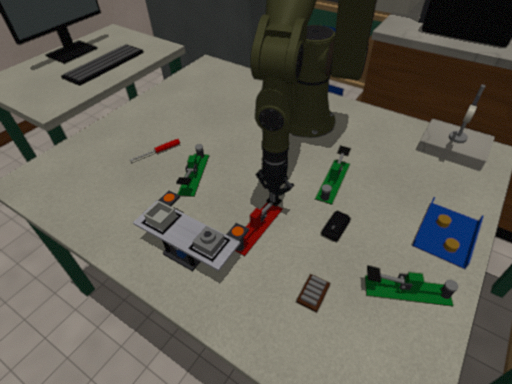

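```bash
python3 -c "
from geo import *
L=tri((246.7,124.2),(237.3,230.8));Rr=tri((337.0,119.7),(168.5,197.0));print(L,Rr,(L[0][2]-Rr[0][2])/.25)
f=lambda u,v:(180+u/5-.4,140+v/5-.4)
print('nose L',onz('scene',*f(325,578),.008),'disc',onz('scene',237.3,230.8,.086))
s,R=st()
"
```

```text
(array([0.6818, 0.1404, 0.0834]), 0.0011) (array([ 0.6903, -0.11  ,  0.0839]), 0.0008) -0.0020000000000000018
nose L [0.69667509 0.17224102 0.008     ] disc [0.68315139 0.14221967 0.086     ]
t 14.5 p [0.4891 0.1403 0.11  ] psi_y 90.03 z [ 3.e-03  7.e-04 -1.e+00] q [ 0.279  0.308 -0.537  0.723 -0.     0.279] F [-4.54 -0.31 21.24] w -0.0001
```

Call:
move_arm(
  motion=[
    [0,0,-0.002,0,0,0,-1],
    [0,0,0,0,0,0,-1],
    [0,0,0,0,0,0,-1],
    [0,0,0,0,0,0,-1],
  ],
)

```text
time_s: 14.9
eef_pos: [0.4891, 0.1403, 0.1101]
tcp_rot: [[-1.0, -0.001, 0.003], [-0.001, 1.0, 0.001], [-0.003, 0.001, -1.0]]
ft_force: [-3.6, -0.7, 18.0]
grip_width: -0.0001
```

The plate is level: the two discs are 0.5 mm apart in height, a tilt of about 0.002 rad. The saddle is within about 2 mm of the pad centre, and the handle is on its stop under a steady 18 N. Handing in.

```bash
python3 -c "
from bench import close_job
print(close_job())"
```

```text
the job is handed in; nothing more can be done
None
```

I set the red jack on the table with its saddle under the left lift pad (the low side, under the steel part). I then pressed its handle down with closed fingers until the plate was level, and handed in at about 15 s while still pressing. No verdict was reported.

**Last checks**
- **Plate level:** the two orange discs measured 83.4 mm and 83.9 mm high, a tilt of about -0.002 rad.
- **Saddle position:** it was within about 2 mm of the pad centre. This was worked out from the jack's nose corner, because the saddle itself was hidden under the pad.
- **Handle:** the push force jumped from 9 N to 15 N, then 22 N, as the handle reached its stop. I eased it back to a steady 18 N. The tool was at 0.110 m, the height expected for handle fully down.
- **Workpieces and other objects:** in the last scene picture both parts were in their nests. The mouse, screwdriver and gauge holder looked unmoved, though I did not measure them.

**Disagreements:** the two cameras differed by 1–5 mm on single points, and the triangulated disc heights read about 2.5 mm low. Both are small compared with the 18 mm tolerance. The contact force between saddle and plate could not be measured directly.

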